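# Stow a dish tray under the low bench shelf

## Robot

A 7-joint arm with a two-finger parallel gripper is mounted at the origin on a cart in front of the work surface, level with it; the furniture and walls round the work are solid. World frame = base frame: x ahead of the robot, y to its left, z up, the work surface at z = 0. Lengths are in m, angles in rad, forces in N, time in s.
With the tool pointing down it reaches from about 0.4 to 0.9 m from the base axis. Payload 5.5 kg.
Tool frame: the origin (TCP) lies on the mounting face of the last link; the fingertips stand 173 mm ahead of it and the grasp point (between the pads) lies 155 mm ahead of it; z points along the fingers, y is the direction in which the jaws open and shut (so a half turn about z gives the same grasp; the last joint's range is limited). The gripper opens to 85 mm and grips with 20 to 120 N. Pads are 22 mm wide; open, the fingers measure 114 mm over their backs; the gripper's body (76 mm by 85 mm) begins 54 mm behind the grasp point. The pads swing forward as they close: fully open they stand 13 mm farther back than shut.
Start: joints at [-1.072, 0.501, -0.427, 1.55, 0.221, 1.138, -0.21], TCP at [0.152, 0.632, 0.405] pointing down, gripper open.
Joint ranges: [-2.88, 2.88], [-0.31, 2.03], [-1.54, 1.56], [0.2, 2.42], [-1.41, 4.55], [0.19, 2.02], [-2.57, 2.57]. Speed limits (rad/s): [2.57, 2.57, 3.14, 3.14, 3.14, 3.14, 3.14].

## Interface

Orientations are given as a unit quaternion [x, y, z, w].
In Python, from station import telemetry, eyes, job gives the robot as it stands.
- The arm moves only by the tool apply_moves, never from a script. Its argument "steps" is a list of rows, each an object with "translation": the shift along the tool's x, y, z in mm, a list of three; "rot": the turn, a rotation vector about the tool's x, y, z in degrees, a list of three. A call has 1 to 10 rows; each row is the pose to reach, as a shift and turn from the pose commanded when the call began, along the tool's axes at that moment; what a row does not reach only later rows make up. A row lasts 1/12 s, in which the tool goes at most 41.7 mm and 7.16 degrees, less where a joint would pass 70% of its speed; a pose out of reach is approached as far as the arm can. A call with a gripper value outside its range is refused whole. "fingers" is the opening in per cent of the stroke, from 0 (shut) to 100 (fully open), set as the call begins (left out, the last holds). The fingers move at their own pace and stop on an object; "force" is the grip in N (left out, the last holds). Time passes only in rows, so rows that repeat a pose let the fingers close. It gives the time, the measured TCP pose, the force and the opening at its end, in the units of the state.
- telemetry.get_state(): the state, without advancing time (a new reading comes with each control period).
- eyes.get_image(name): name is "scene" or "top" or "wrist"; returns a dict with "pixels" (480x640x3 uint8, red, green, blue), "z_map" (480x640 float32, m along the optical axis (not along the pixel's ray), 0 where there is no reading), "fx", "fy", "cx", "cy" (pixels), "view" (4x4, takes a point from world to camera coordinates); the wrist camera has in their place "T_tool_cam" (4x4, takes a point from camera to tool coordinates, whose origin is the TCP and whose axes are the flange's). Camera axes: x right, y down, z forward; pixel columns grow to the right and rows downward; lengths in m; the calibration is good to about 2 mm. A picture is of the moment at which its call begins: read the wrist's pose just before it.
- job.finish_job(): hands the job in, once; it reports no verdict.
The state is a dict: "time_s": time; "q": joint angles; "joint_velocities": joint speeds; "effort": joint torques, N m; "ee_pos": TCP position; "orientation": TCP orientation; "contact_force": force on the tool from outside, world axes, zero at the start; "torque": the same for the moment, N m; "opening": finger opening in m.
Only numpy, scipy, OpenCV 4.12 (cv2) and the standard library are available. Lean on these libraries where they do the work, as an engineer would, in place of code of your own. Each camera call takes 0.05 s, during which the arm holds its last target.

## Task

Bring the grey tray with its petri dish to the open front of the low shelf and slide it, flat on the bench, in between the two guides under the board until it is fully home against the stop hidden underneath, then let go. The stop is adjustable and nobody knows how deep it is set, so feel for it: press the tray home gently, do not ram the stop or the guides, and do not touch the underside of the board with tray or dish. The dish stays lying in the tray, and the things on and beside the shelf stay where they are.

Things in the scene. Friction and masses are not known exactly. Their poses are not given: they have to be found in the camera images.
- shelf: Low bench shelf, fixed. Origin on the bench under the middle of the board's front; x points level into the bay (the way to slide the tray), z up. Two side guides run from x = 0 to 150 mm, 27 mm high, inner faces at y = +43 and -43 mm (the tray is 80 mm wide); flared lead-ins 20 mm high reach 26 mm in front of them and open to about 113 mm. Rigid: push it with less than 20 N.
- shelf_board: Grey board of the shelf, 154 x 136 x 8 mm, fixed; origin and axes as shelf. Front edge at x = -2 mm, underside 27 mm and top 35 mm above the bench. The tray's pan is 16 mm high, the dish in it reaches 19 mm. A small bottle and a beaker stand on it, centres about 115 mm behind its front edge.
- shelf_mouth (a point): Middle of the shelf's mouth: 8 mm above shelf's origin, same axes. Under the board, out of sight, is an end stop with a rubber face, which gives about 1 mm per 6 N. The face stands somewhere from x = 70 to 110 mm, different each time, not measured. Home means that the tray's nose lies against this face.
- tray_handle (a point): Grasp point of the loose grey tray: centre of its upright handle plate, 30 mm above the tray's underside. Plate 10 mm thick (x), 40 mm wide (y), top 46 mm above the underside. Axes are the tray's: x points to the end that goes in first, z up. A flat tongue 60 mm wide, 5 mm thick, runs under it to the pan. When home, the handle centre stands 30 to 70 mm in front of the board.
- tray_nose (a point): Middle of the tray's outer front wall, the face that goes in first: 142 mm along the tray's x from the handle centre, 8 mm above the underside; same axes as the tray.
- tray: The tray, grey plastic, 0.25 to 0.5 kg; axes as above. Origin at the middle of the underside of its square pan (80 x 80 mm, 16 mm high, walls and floor 4 mm), 102 mm along x from the handle centre. The tongue ends 13 mm behind the handle centre. It slides on the bench with 2 to 8 N of friction.
- pin (a joint): Small sprung steel pin in the face of the hidden end stop. 0: sticks out 5 mm; 0.005 m: pressed flush with the face, as when the tray is home. Its spring is weak (under 1 N) and does not push the tray back out.
- dish_mid (a point): Centre (half-way up) of the small closed petri dish, 58 mm across, 15 mm high, 16 g, lying loose in the tray's pan with about 7 mm of play either way.
- small_bottle: Small bottle with a white cap, 52 x 52 x 100 mm, standing loose on the back of the board; origin at its underside.
- small_beaker: Small white beaker, 54 x 54 x 62 mm, standing loose on the back of the board; origin at its underside.
- slides: Small card box of slides, 35 x 86 x 29 mm, lying loose beside the shelf, to its right; origin at its underside.
There are look-alikes about, which are no part of the job. What is shaped like the part that bears dish_mid but blue or turquoise is not meant.

How it is judged:
On the way, in this order (a step that is already met when the one before it is completed fails the run):
1. the tray, flat on the bench, has its nose between the guides, more than 20 mm under the board (x of tray_nose in the frame of shelf above 0.02 m and y of tray_nose in the frame of shelf between -0.006 and 0.006 m and angle between the x axis of tray and the x axis of shelf, either way round below 0.12 rad and height (world z) of tray below 0.004 m), for 0.1 s.
2. the tray is pressed home: the pin is pushed in more than 4 of its 5 mm by the tray (value of joint pin above 0.004 m and x of tray_nose in the frame of shelf above 0.066 m), for 0.2 s.
At the end, for the whole second after the job is handed in: The tray rests flat on the bench under the board, its nose within 1.5 mm of the end stop (pin pressed at least 3.5 of 5 mm), let go and at rest, with the dish lying flat in its pan (value of joint pin above 0.0035 m and x of tray_nose in the frame of shelf above 0.066 m and height (world z) of tray below 0.003 m and angle between tray's own z axis and vertical below 0.05 rad and linear speed of tray below 0.01 m/s and x of dish_mid in the frame of tray between -0.012 and 0.012 m and y of dish_mid in the frame of tray between -0.012 and 0.012 m and z of dish_mid in the frame of tray below 0.015 m and angle between dish_mid's own z axis and vertical below 0.1 rad); the robot touches nothing.
It fails at once if the tray is forced against the stop or the guides with more than 20 N (contact force between tray and shelf above 20 N).
It fails at once if the tray or the dish touches the underside of the board (over 1 N) (contact force between any of tray, dish and shelf_board above 1 N).
It fails at once if the robot pushes on the shelf with more than 20 N (contact force between any of the fingers, the arm and shelf above 20 N).
It fails at once if the bottle, the beaker or the box of slides is shifted by more than 20 mm (distance of any of small_bottle, small_beaker, slides from where it was at the start of the episode above 0.02 m).
It also fails if it takes over 72 s, if anything falls off the work surface, if the arm or the gripper's body presses on something with over 40 N, if the wrist force passes 120 N, or if a joint passes its speed limit or range.

## Working session

There is one attempt and no reset: what is moved stays moved. The work goes in short steps, Python scripts to look and compute and a tool call to move; the robot and the scene stay as the last step left them, time stands still between calls to the robot, and variables do not carry over. Pictures are saved under pics/ and viewed, and the job is handed in when it is done.

Besides the shell and the picture viewer there is one more tool, called after ">>>" in YAML: its name, and indented under it one key for each argument. apply_moves: Moves the arm, as the interface text tells. Its arguments: {"type":"object","properties":{"steps":{"type":"array","items":{"type":"object","properties":{"translation":{"type":"array","items":{"type":"number"}},"rot":{"type":"array","items":{"type":"number"}}}}},"fingers":{"type":"number"},"force":{"type":"number"}},"required":["steps"]}

```bash
ls; mkdir -p pics; cat > h.py <<'E'
import numpy as np, cv2
from station import telemetry, eyes, job
from scipy.spatial.transform import Rotation as R
def grab(n,tag):
    s=telemetry.get_state(); im=eyes.get_image(n)
    cv2.imwrite(f'pics/{tag}.png',cv2.cvtColor(im['pixels'],cv2.COLOR_RGB2BGR))
    K=np.array([[im['fx'],0,im['cx']],[0,im['fy'],im['cy']],[0,0,1]])
    if 'view' in im: V=np.array(im['view']); T=np.linalg.inv(V)
    else:
        W=np.eye(4);W[:3,:3]=R.from_quat(s['orientation']).as_matrix();W[:3,3]=s['ee_pos'];T=W@np.array(im['T_tool_cam'])
    np.savez(f'pics/{tag}.npz',px=im['pixels'],z=im['z_map'],K=K,T=T)
    return s
class V:
    def __init__(s,tag):
        d=np.load(f'pics/{tag}.npz'); s.px,s.z,s.K,s.T=d['px'],d['z'],d['K'],d['T']
    def plane(s,u,v,h):
        d=s.T[:3,:3]@np.linalg.inv(s.K)@np.array([u,v,1.]); o=s.T[:3,3]; return o+d*(h-o[2])/d[2]
    def cloud(s):
        v,u=np.mgrid[:480,:640]; P=np.stack([u,v,np.ones_like(u)],-1)@np.linalg.inv(s.K).T*s.z[...,None]
        return P@s.T[:3,:3].T+s.T[:3,3]
    def proj(s,P):
        p=np.linalg.inv(s.T)@np.append(P,1); q=s.K@p[:3]; return q[:2]/q[2]
E
python3 - <<'E'
from h import *
for n in('scene','top','wrist'): s=grab(n,n+'0')
print(s)
for n in('scene','top','wrist'): print(V(n+'0').T.round(3))
E
```

```text
pics
{'time_s': 0.1, 'q': array([-1.07178996,  0.50178079, -0.42680327,  1.55136079,  0.22079909,
        1.13831578, -0.21027469]), 'joint_velocities': array([-1.50140817e-03, -1.26907262e-03, -1.18168246e-03, -2.48924604e-03,
        1.37110119e-03, -2.30648437e-03,  6.11941804e-05]), 'effort': array([-1.08701619e-02, -5.70807981e+01, -5.83814755e+00, -2.81747586e+01,
        1.06076503e-02,  5.47389966e-03, -5.36808017e-06]), 'ee_pos': array([0.15183162, 0.63168061, 0.40373929]), 'orientation': array([ 1.17594111e-01,  9.93061330e-01, -8.94911515e-04, -1.37167942e-04]), 'contact_force': array([ 0.13484951, -0.47249462, -0.11160698]), 'torque': array([-0.04180689,  0.03059605,  0.02173559]), 'opening': 0.08554063794699919}
[[ 0.777 -0.301  0.553  0.04 ]
 [-0.629 -0.38   0.678 -0.772]
 [ 0.006 -0.874 -0.485  0.532]
 [ 0.     0.     0.     1.   ]]
[[-0.013 -0.981  0.194  0.42 ]
 [-1.     0.014  0.004 -0.071]
 [-0.006 -0.194 -0.981  0.897]
 [ 0.     0.     0.     1.   ]]
[[ 0.235  0.926  0.295  0.076]
 [ 0.972 -0.223 -0.073  0.649]
 [-0.002  0.304 -0.953  0.372]
 [ 0.     0.     0.     1.   ]]
```

View pics/scene0.png

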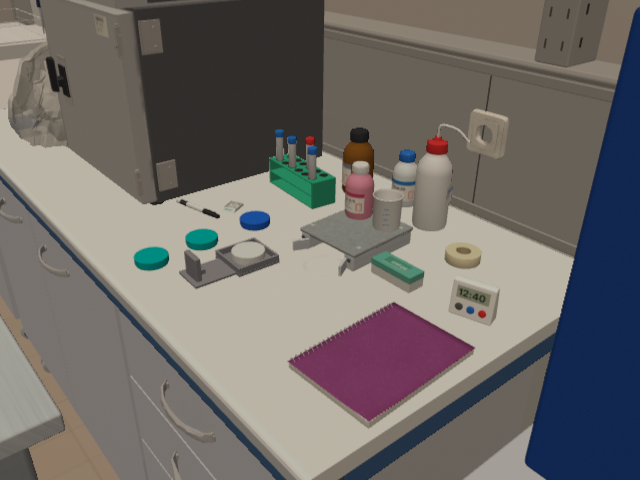

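View pics/top0.png

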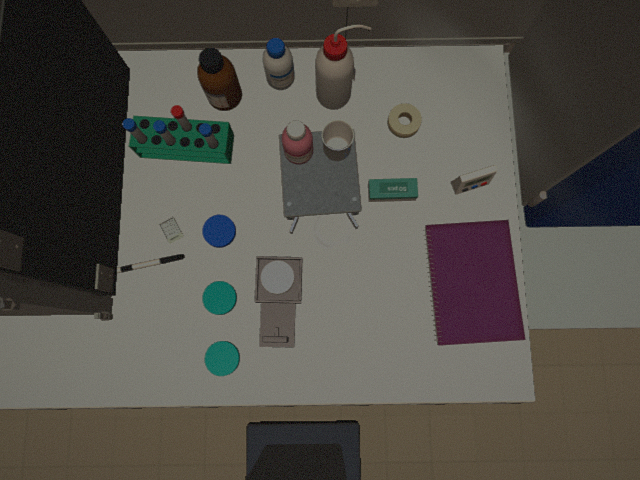

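View pics/wrist0.png

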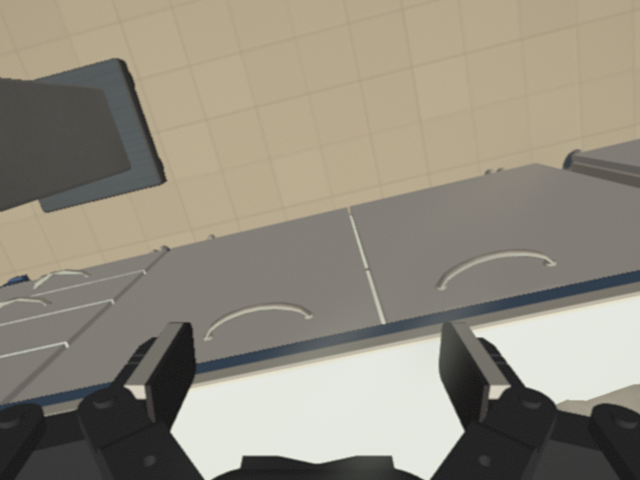

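The scene picture shows the grey tray (handle at about 193,265, dish at 248,252) and the shelf (board at about 357,232). In the top view the pan is at about (278,280), the handle at about (275,338) and the board at about (320,173), with guides at (294,225) and (352,220). The slides box is at (393,189).

```bash
python3 - <<'E'
from h import *
t=V('top0'); C=t.cloud()
for r,c in[(300,350),(173,320),(338,275),(262,278),(320,278),(276,278),(225,294),(220,352),(189,393)]:
    print((c,r),C[r,c].round(4),t.px[r,c])
cv2.imwrite('pics/topc.png',cv2.cvtColor(cv2.resize(t.px[110:360,230:430],None,fx=3,fy=2.4*1.0,interpolation=cv2.INTER_CUBIC)[:600],cv2.COLOR_RGB2BGR))
im=cv2.resize(t.px[200:360,220:400],None,fx=3.7,fy=3.7,interpolation=cv2.INTER_CUBIC)
cv2.imwrite('pics/topd.png',cv2.cvtColor(im,cv2.COLOR_RGB2BGR))
s=V('scene0')
im=cv2.resize(s.px[170:310,170:440],None,fx=2.9,fy=2.9,interpolation=cv2.INTER_CUBIC)
cv2.imwrite('pics/scd.png',cv2.cvtColor(im,cv2.COLOR_RGB2BGR))
E
```

```text
(350, 300) [ 0.4903 -0.1171  0.0015] [125 123 115]
(320, 173) [ 0.7118 -0.0678  0.0339] [82 83 82]
(275, 338) [0.4265 0.009  0.0479] [89 82 74]
(278, 262) [0.5559 0.0069 0.0212] [124 125 120]
(278, 320) [0.4572 0.0079 0.0063] [88 81 78]
(278, 276) [0.5319 0.0071 0.0182] [121 118 117]
(294, 225) [ 0.6219 -0.0208  0.0178] [74 69 72]
(352, 220) [ 0.6291 -0.123   0.0199] [111 110 109]
(393, 189) [ 0.6828 -0.1965  0.0264] [ 96 112 100]
```

View pics/topd.png

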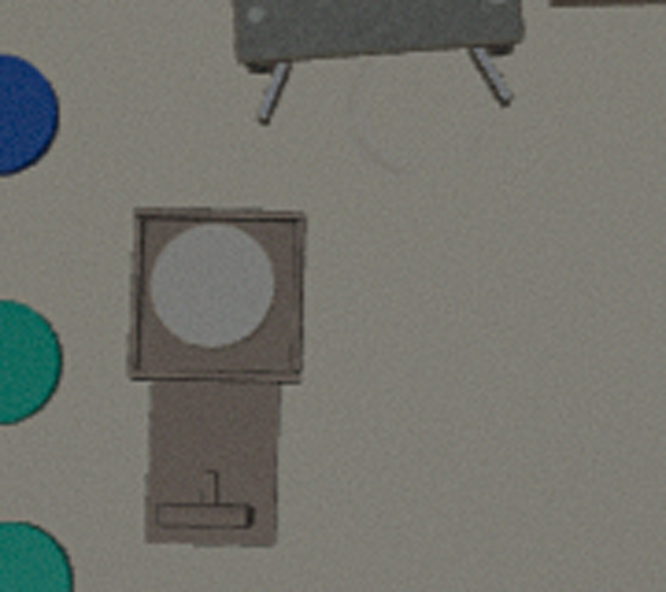

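View pics/scd.png

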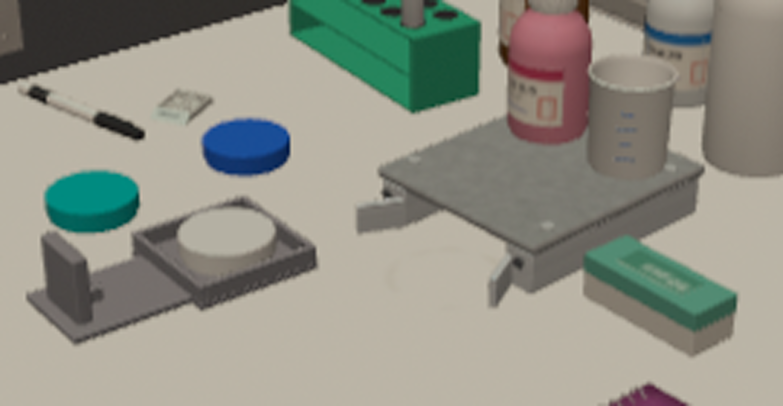

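```bash
cat > meas.py <<'E'
from h import *
def tray(tag):
    t=V(tag); g=t.px.astype(int); C=t.cloud()
    m=((g.sum(2)<300)&(C[...,0]>0.38)&(C[...,0]<0.6)&(abs(C[...,1]-0.01)<0.07)).astype(np.uint8)
    m=cv2.morphologyEx(m,cv2.MORPH_CLOSE,np.ones((3,3)))
    cs,_=cv2.findContours(m,0,2); c=max(cs,key=cv2.contourArea)
    print(cv2.boundingRect(c),cv2.contourArea(c))
    P=np.array([t.plane(u,v,0.005) for u,v in c[:,0]])
    return t,m,c
if __name__=='__main__':
    t,m,c=tray('top0')
    # row-wise edges
    fill=np.zeros_like(m);cv2.drawContours(fill,[c],-1,1,-1)
    for v in range(255,350,4):
        u=np.where(fill[v])[0]
        if len(u)==0: continue
        h=.016 if v<304 else .005
        a,b=t.plane(u[0]-.5,v,h),t.plane(u[-1]+.5,v,h); print(v,u[0],u[-1],a[:2].round(4),b[:2].round(4),((a+b)/2)[:2].round(4),(a-b)[1].round(4))
    for uu in range(256,304,6):
        v=np.where(fill[:,uu])[0]; print(uu,v[0],v[-1],t.plane(uu,v[0]-.5,.016)[:2].round(4),t.plane(uu,v[-1]+.5,.005 if v[-1]>310 else 0)[:2].round(4))
E
python3 meas.py
```

```text
(254, 256, 49, 92) 3648.0
259 256 302 [0.5625 0.0467] [ 0.5614 -0.0353] [0.562  0.0057] 0.082
263 256 302 [0.5555 0.0466] [ 0.5543 -0.0353] [0.5549 0.0056] 0.0818
267 256 302 [0.5484 0.0465] [ 0.5473 -0.0352] [0.5479 0.0056] 0.0817
271 256 302 [0.5414 0.0464] [ 0.5403 -0.0352] [0.5409 0.0056] 0.0816
275 255 301 [0.5345 0.0481] [ 0.5334 -0.0334] [0.5339 0.0073] 0.0815
279 255 301 [0.5275 0.048 ] [ 0.5264 -0.0334] [0.5269 0.0073] 0.0813
283 255 301 [0.5205 0.0479] [ 0.5195 -0.0333] [0.52   0.0073] 0.0812
287 255 301 [0.5136 0.0478] [ 0.5126 -0.0333] [0.5131 0.0072] 0.0811
291 254 301 [0.5067 0.0494] [ 0.5057 -0.0333] [0.5062 0.0081] 0.0827
295 255 301 [0.4998 0.0476] [ 0.4988 -0.0332] [0.4993 0.0072] 0.0809
299 254 301 [0.493  0.0493] [ 0.4919 -0.0332] [0.4925 0.008 ] 0.0825
303 260 300 [0.486  0.0389] [ 0.4851 -0.0315] [0.4856 0.0037] 0.0703
307 261 295 [0.4799 0.0384] [ 0.4791 -0.0223] [0.4795 0.0081] 0.0607
311 260 295 [0.4731 0.0401] [ 0.4723 -0.0222] [0.4727 0.0089] 0.0623
315 260 295 [0.4662 0.04  ] [ 0.4654 -0.0222] [0.4658 0.0089] 0.0622
319 260 294 [0.4594 0.0399] [ 0.4586 -0.
[... 177 characters left out ...]
4 [0.439  0.0397] [ 0.4382 -0.0204] [0.4386 0.0097] 0.0601
335 259 294 [0.4322 0.0414] [ 0.4314 -0.0204] [0.4318 0.0105] 0.0618
339 259 294 [0.4255 0.0413] [ 0.4247 -0.0204] [0.4251 0.0105] 0.0617
343 259 294 [0.4188 0.0412] [ 0.418  -0.0204] [0.4184 0.0104] 0.0616
347 273 293 [0.4118 0.0172] [ 0.4113 -0.0186] [ 0.4115 -0.0007] 0.0359
256 256 302 [0.5687 0.0459] [0.4882 0.047 ]
262 256 346 [0.5685 0.0354] [0.4128 0.0352]
268 256 346 [0.5684 0.0249] [0.4127 0.0249]
274 256 347 [0.5683 0.0144] [0.4109 0.0147]
280 256 347 [0.5681 0.0039] [0.4108 0.0044]
286 256 347 [ 0.568  -0.0065] [ 0.4106 -0.0058]
292 257 347 [ 0.5661 -0.017 ] [ 0.4105 -0.0161]
298 257 303 [ 0.5659 -0.0275] [ 0.4855 -0.0264]
```

```bash
python3 - <<'E'
from h import *
t=V('top0'); C=t.cloud(); g=t.px.astype(int)
def show(n): pass
m=((C[...,2]>.027)&(C[...,2]<.042)&(C[...,0]>.6)&(C[...,0]<.82)&(C[...,1]<.02)&(C[...,1]>-.16))
m=(m&(g.sum(2)<285)).astype(np.uint8)
m=cv2.morphologyEx(m,cv2.MORPH_OPEN,np.ones((3,3)))
cs,_=cv2.findContours(m,0,2); c=max(cs,key=cv2.contourArea); print(cv2.boundingRect(c))
fill=np.zeros_like(m);cv2.drawContours(fill,[cv2.convexHull(c)],-1,1,-1)
L=[];Rr=[]
for v in range(136,212,5):
    u=np.where(fill[v])[0]
    a,b=t.plane(u[0]-.5,v,.035),t.plane(u[-1]+.5,v,.035);L.append(a);Rr.append(b); print(v,u[0],u[-1],a[:2].round(4),b[:2].round(4),(a-b)[1].round(4))
F=[]
for u in range(286,358,6):
    v=np.where(fill[:,u])[0]; p=t.plane(u,v[-1]+.5,.035);q=t.plane(u,v[0]-.5,.035); F.append(p); print(u,v[0],v[-1],p[:2].round(4),q[:2].round(4))
for X in(L,Rr):
    X=np.array(X); print('side',np.polyfit(X[:,0],X[:,1],1))
F=np.array(F);print('front',np.polyfit(F[:,1],F[:,0],1))
im=cv2.resize(t.px[120:250,260:390],None,fx=4.6,fy=4.6,interpolation=cv2.INTER_CUBIC)
cv2.imwrite('pics/sh.png',cv2.cvtColor(im,cv2.COLOR_RGB2BGR))
E
```

```text
(279, 131, 82, 86)
136 294 336 [ 0.7814 -0.0212] [ 0.7802 -0.0982] 0.0769
141 279 349 [0.7723 0.0056] [ 0.7704 -0.1212] 0.1268
146 279 355 [0.7628 0.0056] [ 0.7608 -0.1317] 0.1372
151 279 356 [0.7534 0.0055] [ 0.7513 -0.1332] 0.1387
156 280 356 [0.744  0.0037] [ 0.742 -0.133] 0.1367
161 280 357 [0.7347 0.0037] [ 0.7326 -0.1345] 0.1382
166 280 357 [0.7254 0.0037] [ 0.7233 -0.1342] 0.1379
171 281 357 [0.7161 0.0019] [ 0.7141 -0.134 ] 0.1359
176 281 358 [0.7069 0.0018] [ 0.7049 -0.1355] 0.1373
181 281 358 [0.6977 0.0018] [ 0.6957 -0.1353] 0.1371
186 282 359 [0.6885 0.    ] [ 0.6865 -0.1368] 0.1368
191 282 359 [0.6794 0.    ] [ 0.6774 -0.1365] 0.1365
196 282 360 [ 0.6703 -0.    ] [ 0.6683 -0.138 ] 0.138
201 283 360 [ 0.6612 -0.0018] [ 0.6593 -0.1378] 0.136
206 283 360 [ 0.6522 -0.0018] [ 0.6503 -0.1375] 0.1357
211 283 360 [ 0.6432 -0.0018] [ 0.6413 -0.1373] 0.1355
286 138 216 [ 0.6333 -0.0079] [ 0.7787 -0.0078]
292 137 216 [ 0.6332 -0.0183] [ 0.7805 -0.0186]
298 135 216 [ 0.633  -0.0287] [ 0.7841 -0.0293]
304 134 216 [ 0.6329 -0.0391] [ 0.7858 -0.0401]
310 132 215 [ 0.6345 -0.0495] [ 0.7895 -0.0508]
316 131 215 [ 0.6344 -0.0599] [ 0.7912 -0.0616]
322 131 214 [ 0.636  -0.0704] [ 0.7911 -0.0724]
328 134 214 [ 0.6358 -0.0808] [ 0.7852 -0.0831]
334 136 213 [ 0.6375 -0.0912] [ 0.7812 -0.0937]
340 138 213 [ 0.6373 -0.1016] [ 0.7773 -0.1044]
346 140 212 [ 0.639 -0.112] [ 0.7733 -0.115 ]
352 142 212 [ 0.6388 -0.1224] [ 0.7694 -0.1256]
side [-0.00278914  0.00240581]
side [ 0.15241318 -0.24035008]
front [-0.05780644  0.63170743]
```

View pics/sh.png

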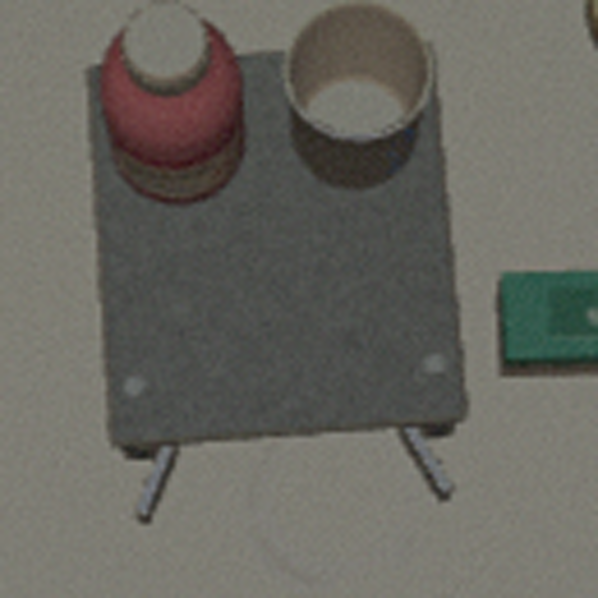

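```bash
cat >> h.py <<'E'
def tri(*obs):
    A=[];b=[]
    for v,(x,y) in obs:
        d=v.T[:3,:3]@np.linalg.inv(v.K)@np.array([x,y,1.]);d/=np.linalg.norm(d);M=np.eye(3)-np.outer(d,d);A.append(M);b.append(M@v.T[:3,3])
    A=np.vstack(A);b=np.hstack(b);p,r,_,_=np.linalg.lstsq(A,b,rcond=None);return p,np.linalg.norm(A@p-b)
E
python3 - <<'E'
from h import *
t=V('top0');s=V('scene0')
for n,a,b in[('boardFL',(284.2,216),(301,228.6)),('boardFR',(360.8,211),(356.2,256.2)),('plate L(front/back?)',(262.4,337),(184.5,251)),('plate R',(287.6,337),(195.9,256.2))]:
    p,r=tri((t,a),(s,b));print(n,p.round(4),r.round(4))
C=s.cloud();m=(C[...,2]>.035)&(C[...,2]<.06)&(C[...,0]<.46)&(C[...,0]>.4)&(abs(C[...,1])<.05)
P=C[m];print(len(P),P.min(0).round(4),P.max(0).round(4),np.median(P,0).round(4))
c,y=.0,np.deg2rad(-2)
H=np.array([.4255,.0098,0]);Rz=R.from_euler('z',-2,degrees=True).as_matrix()
im=s.px.copy();it=t.px.copy()
for v,i in((s,im),(t,it)):
    for x in(-.005,.005):
        for yy in(-.02,.02):
            for z in(.046,):
                q=v.proj(H+Rz@np.array([x,yy,z]));print(q.round(1))
E
```

```text
boardFL [ 0.6364 -0.0051  0.0306] 0.0018
boardFR [ 0.6448 -0.1397  0.0307] 0.0039
plate L(front/back?) [0.427  0.031  0.0423] 0.0023
plate R [ 0.4259 -0.0108  0.0518] 0.003
155 [ 0.4204 -0.0114  0.035 ] [0.4328 0.0316 0.0482] [0.4234 0.0051 0.0442]
[193.9 260.3]
[182.4 250.3]
[199.6 258.4]
[188.  248.5]
[286.7 342. ]
[262.3 341.5]
[287.  335.8]
[262.5 335.2]
```

```bash
cat > mv.py <<'E'
# usage: mv.py x y z yawdeg(of tool y axis) -> tool frame move from the measured pose
import sys
from h import *
x,y,z,yw=map(float,sys.argv[1:5])
s=telemetry.get_state(); Rw=R.from_quat(s['orientation'])
a=np.deg2rad(yw); ty=np.array([np.cos(a),np.sin(a),0]);tz=np.array([0,0,-1.]);tx=np.cross(ty,tz)
T=R.from_matrix(np.stack([tx,ty,tz],1))
print('t',s['time_s'],'pos',s['ee_pos'].round(4),'F',s['contact_force'].round(2),'M',s['torque'].round(2),'op',round(s['opening'],4),'q',s['q'].round(2))
print('tr mm',(Rw.inv().apply(np.array([x,y,z])-s['ee_pos'])*1e3).round(1),'rot deg',np.rad2deg((Rw.inv()*T).as_rotvec()).round(2))
E
python3 mv.py .426 .010 .30 -2
```

```text
t 0.15 pos [0.1518 0.6317 0.4039] F [-0.37  1.13  0.76] M [-0.01  0.04 -0.  ] op 0.0854 q [-1.07  0.5  -0.43  1.55  0.22  1.14 -0.21]
tr mm [-411.8 -540.3  104.7] rot deg [-8.000e-02  6.000e-02  7.849e+01]
```

>>> apply_moves:
  steps:
    - {"translation":[-24,-31,0],"rot":[0,0,4]}
    - {"translation":[-48,-63,0],"rot":[0,0,9]}
    - {"translation":[-72,-94,0],"rot":[0,0,14]}
    - {"translation":[-96,-126,0],"rot":[0,0,18]}
    - {"translation":[-120,-157,0],"rot":[0,0,23]}
    - {"translation":[-144,-189,0],"rot":[0,0,28]}
    - {"translation":[-168,-220,0],"rot":[0,0,32]}
    - {"translation":[-192,-252,0],"rot":[0,0,37]}
    - {"translation":[-216,-283,0],"rot":[0,0,41]}
    - {"translation":[-240,-315,0],"rot":[0,0,45]}

```text
time_s: 0.98
ee_pos: [0.3118, 0.2678, 0.4048]
orientation: [0.49, 0.872, 0.0, 0.0]
contact_force: [1.1, 0.4, 0.2]
opening: 0.0853
```

```bash
python3 mv.py .426 .010 .30 -2;
```

```text
t 0.9833 pos [0.3118 0.2678 0.4048] F [1.07 0.45 0.23] M [-0.04 -0.03 -0.01] op 0.0853 q [-0.61  0.04 -0.16  2.12  0.01  0.98 -0.24]
tr mm [-279.6  -36.5  104.7] rot deg [ 2.000e-02 -2.000e-02  3.331e+01]
```

>>> apply_moves:
  steps:
    - {"translation":[-28,-4,10],"rot":[0,0,4]}
    - {"translation":[-56,-7,21],"rot":[0,0,8]}
    - {"translation":[-84,-11,31],"rot":[0,0,12]}
    - {"translation":[-112,-15,42],"rot":[0,0,16]}
    - {"translation":[-140,-18,52],"rot":[0,0,20]}
    - {"translation":[-168,-22,63],"rot":[0,0,23]}
    - {"translation":[-196,-25,73],"rot":[0,0,26]}
    - {"translation":[-224,-29,84],"rot":[0,0,29]}
    - {"translation":[-252,-33,94],"rot":[0,0,31]}
    - {"translation":[-280,-36,105],"rot":[0,0,33.3]}
  fingers: 55

```text
time_s: 1.82
ee_pos: [0.4274, 0.0108, 0.2993]
orientation: [0.719, 0.695, 0.0, 0.0]
contact_force: [0.2, 0.1, 0.8]
opening: 0.0473
```

```bash
python3 -c "
from h import *
s=grab('wrist','w1')"; python3 mv.py .426 .010 .30 -2
```

```text
t 1.8667 pos [0.4287 0.006  0.298 ] F [ 2.57 -4.22 -0.16] M [-0.27 -0.13 -0.03] op 0.0466 q [-0.22  0.24  0.16  2.19 -0.05  0.72 -0.07]
tr mm [ 3.9 -2.9 -2.1] rot deg [ 0.03  0.17 -0.35]
```

View pics/w1.png

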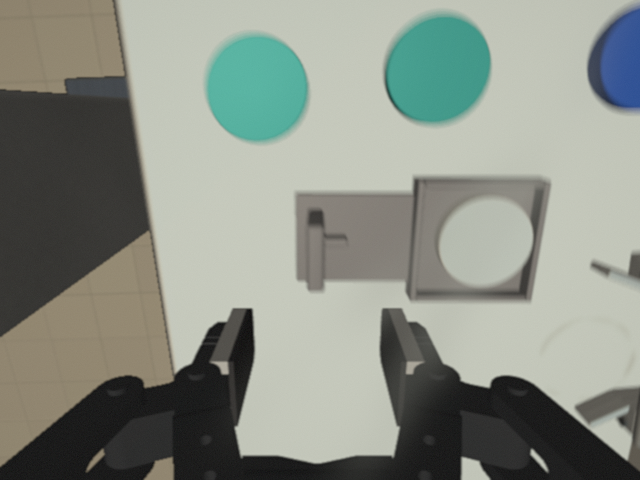

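The wrist view shows the handle plate at (315,250), a low gusset at (337,240) and the dish at (486,241). The arm was still settling, so I'll hold it and look again.

>>> apply_moves:
  steps:
    - {"translation":[0,0,0],"rot":[0,0,0]}
    - {"translation":[0,0,0],"rot":[0,0,0]}
    - {"translation":[0,0,0],"rot":[0,0,0]}
    - {"translation":[0,0,0],"rot":[0,0,0]}

```text
time_s: 2.2
ee_pos: [0.4269, 0.0132, 0.3]
orientation: [0.717, 0.697, 0.0, -0.0]
contact_force: [-0.1, -0.3, 0.3]
opening: 0.0471
```

```bash
python3 -c "
from h import *
s=grab('wrist','w2');v=V('w2')
im=cv2.resize(v.px[160:320,280:440],None,fx=3.7,fy=3.7,interpolation=cv2.INTER_CUBIC)
cv2.imwrite('pics/w2c.png',cv2.cvtColor(im,cv2.COLOR_RGB2BGR))
im=cv2.resize(v.px[160:320,400:560],None,fx=3.7,fy=3.7,interpolation=cv2.INTER_CUBIC)
cv2.imwrite('pics/w2d.png',cv2.cvtColor(im,cv2.COLOR_RGB2BGR))
"; python3 mv.py .426 .010 .30 -2
```

```text
t 2.25 pos [0.427  0.0132 0.3   ] F [-0.01  0.18  0.2 ] M [-0.03 -0.    0.05] op 0.0473 q [-0.23  0.23  0.15  2.19 -0.05  0.72 -0.07]
tr mm [-3.2 -0.9  0. ] rot deg [ 0.03 -0.03  0.33]
```

View pics/w2c.png

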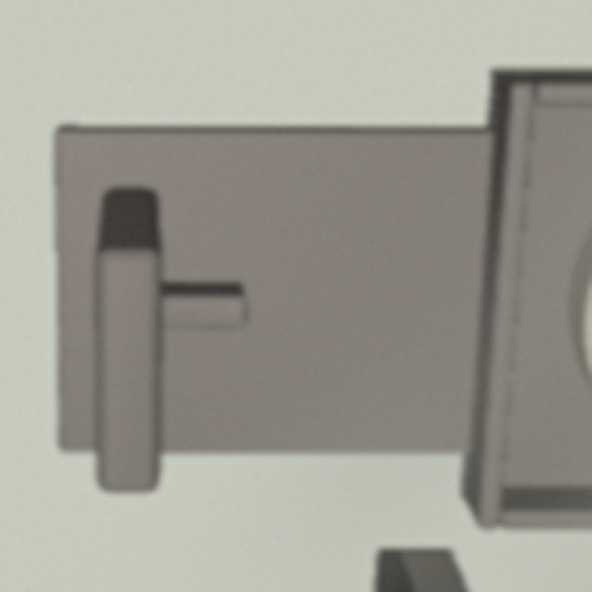

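View pics/w2d.png

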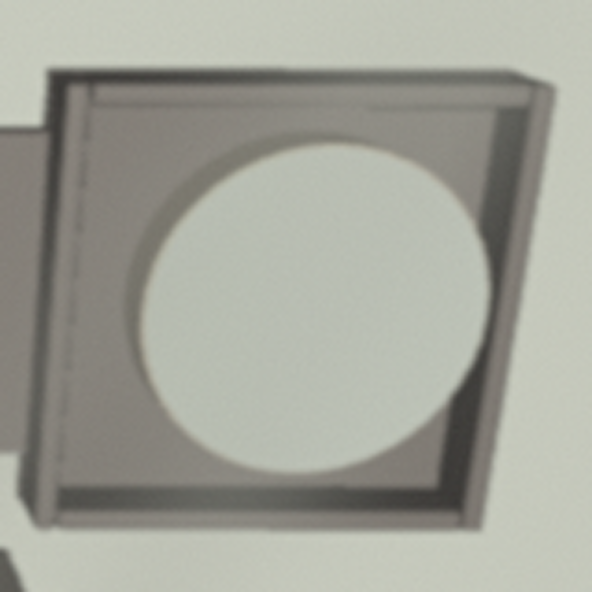

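```bash
python3 - <<'E'
from h import *
v=V('w2');t=V('top0')
f=lambda a,b,ox=280:(ox+a/3.7-.4,160+b/3.7-.4)
P=[v.plane(*f(*p),.046) for p in[(101,250),(158,250),(100,488),(157,488)]]
for p in P: print(p.round(4))
c=np.mean(P,0);print('plate top centre',c.round(4))
Q=[v.plane(*f(*p),.005) for p in[(58,128),(60,451),(490,130),(465,452)]]
for p in Q: print('tongue',p.round(4))
N=[v.plane(*f(a,b,400),.016) for a,b in[(553,88),(480,525),(70,85),(40,525)]]
for p in N: print('pan rim',p.round(4))
n=(N[0]+N[1])/2; d=n-c; print('nose',n.round(4),'yaw',np.rad2deg(np.arctan2(d[1],d[0])),np.linalg.norm(d[:2]))
# height check, two views: plate top left end / front mid
for a,b in[((101,488),(287.0,338.8)),((158,250),(262.5,335.2))]:
    pass
print(tri((v,f(128,488)),(t,(286.9,338.5))),tri((v,f(128,250)),(t,(262.4,338.2))))
E
```

```text
[0.422  0.0291 0.046 ]
[0.4304 0.0288 0.046 ]
[ 0.4205 -0.0091  0.046 ]
[ 0.4293 -0.0093  0.046 ]
plate top centre [0.4256 0.0099 0.046 ]
tongue [0.4142 0.0396 0.005 ]
tongue [ 0.4118 -0.0198  0.005 ]
tongue [0.4877 0.037  0.005 ]
tongue [ 0.4854 -0.0222  0.005 ]
pan rim [0.5671 0.0436 0.016 ]
pan rim [ 0.5647 -0.034   0.016 ]
pan rim [0.4889 0.0465 0.016 ]
pan rim [ 0.4869 -0.0316  0.016 ]
nose [0.5659 0.0048 0.016 ] yaw -2.062243569432878 0.14044573043920863
(array([ 0.42510176, -0.01011796,  0.04399953]), np.float64(0.000506908985493434)) (array([0.42623892, 0.02953809, 0.0481542 ]), np.float64(0.00025254450462949634))
```

```bash
python3 mv.py .4255 .0098 .191 -2
```

```text
t 2.25 pos [0.427  0.0132 0.3   ] F [-0.01  0.18  0.2 ] M [-0.03 -0.    0.05] op 0.0473 q [-0.23  0.23  0.15  2.19 -0.05  0.72 -0.07]
tr mm [ -3.5  -1.4 109. ] rot deg [ 0.03 -0.03  0.33]
```

>>> apply_moves:
  steps:
    - {"translation":[-1,-0.5,20],"rot":[0,0,0.3]}
    - {"translation":[-3,-1.5,45],"rot":[0,0,0.3]}
    - {"translation":[-3.4,-1.5,70],"rot":[0,0,0.3]}
    - {"translation":[-3.4,-1.5,90],"rot":[0,0,0.3]}
    - {"translation":[-3.4,-1.5,103],"rot":[0,0,0.3]}
    - {"translation":[-3.4,-1.5,109],"rot":[0,0,0.3]}
    - {"translation":[-3.4,-1.5,109],"rot":[0,0,0.3]}
    - {"translation":[-3.4,-1.5,109],"rot":[0,0,0.3]}
    - {"translation":[-3.4,-1.5,109],"rot":[0,0,0.3]}

```text
time_s: 3.0
ee_pos: [0.4261, 0.0091, 0.1916]
orientation: [0.72, 0.694, 0.001, 0.0]
contact_force: [-0.0, 0.5, 0.2]
opening: 0.0472
```

```bash
python3 mv.py .4255 .0098 .191 -2;  python3 -c "
from h import *
s=grab('wrist','w3')"
```

```text
t 3.0 pos [0.4261 0.0091 0.1916] F [-0.04  0.47  0.15] M [-0.03 -0.06 -0.03] op 0.0472 q [-0.18  0.45  0.12  2.24 -0.12  0.45 -0.01]
tr mm [ 0.7 -0.6  0.6] rot deg [ 0.1  -0.02 -0.08]
```

View pics/w3.png

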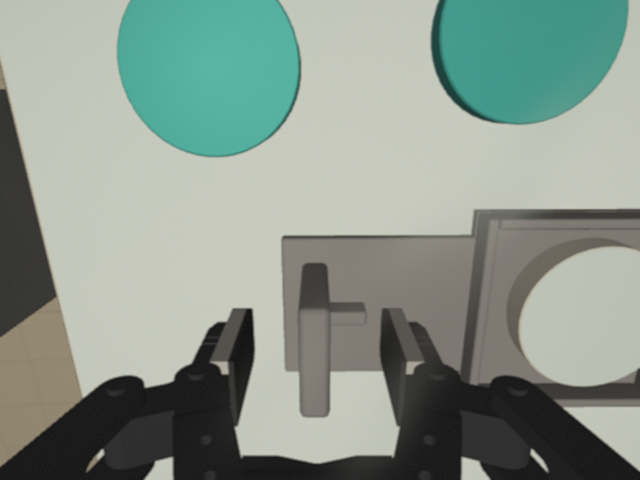

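The pads straddle the plate (315,340) and are centred on it. I'll close gently.

>>> apply_moves:
  steps:
    - {"translation":[0,0,0],"rot":[0,0,0]}
    - {"translation":[0,0,0],"rot":[0,0,0]}
    - {"translation":[0,0,0],"rot":[0,0,0]}
    - {"translation":[0,0,0],"rot":[0,0,0]}
    - {"translation":[0,0,0],"rot":[0,0,0]}
    - {"translation":[0,0,0],"rot":[0,0,0]}
    - {"translation":[0,0,0],"rot":[0,0,0]}
    - {"translation":[0,0,0],"rot":[0,0,0]}
  fingers: 0
  force: 40

```text
time_s: 3.72
ee_pos: [0.4258, 0.0088, 0.1913]
orientation: [0.72, 0.694, 0.0, 0.0]
contact_force: [-0.6, -0.5, 5.9]
opening: 0.0096
```

```bash
python3 mv.py .4255 .0098 .191 -2;  python3 -c "
from h import *
s=grab('wrist','w4')"
```

```text
t 3.7167 pos [0.4258 0.0088 0.1913] F [-0.56 -0.48  5.91] M [0.03 0.23 0.11] op 0.0096 q [-0.18  0.45  0.12  2.24 -0.12  0.45 -0.01]
tr mm [ 1.  -0.3  0.3] rot deg [ 0.04 -0.01 -0.09]
```

View pics/w4.png

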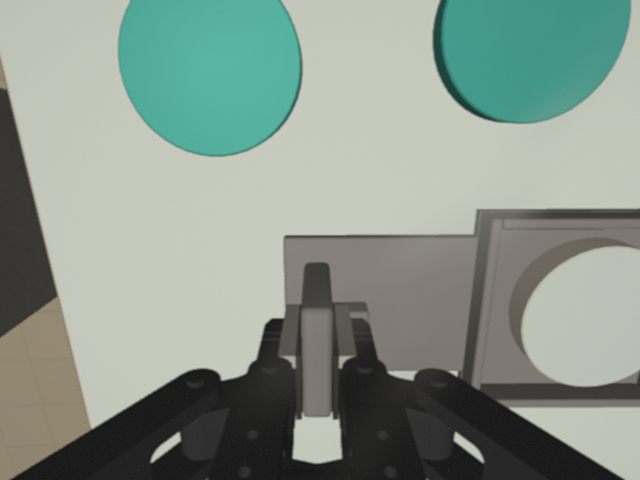

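```bash
python3 mv.py .4518 -.0823 .1918 3.25
```

```text
t 3.7667 pos [0.4258 0.0088 0.1913] F [-1.35 -0.48  6.98] M [0.01 0.23 0.13] op 0.0094 q [-0.18  0.45  0.12  2.24 -0.12  0.45 -0.01]
tr mm [-90.1  29.3  -0.5] rot deg [ 0.04 -0.01 -5.34]
```

>>> apply_moves:
  steps:
    - {"translation":[0,0,-0.6],"rot":[0,0,0]}
    - {"translation":[-6,2,-0.8],"rot":[0,0,-0.3]}
    - {"translation":[-16,5,-0.8],"rot":[0,0,-0.9]}
    - {"translation":[-27,9,-0.8],"rot":[0,0,-1.6]}
    - {"translation":[-39,13,-0.8],"rot":[0,0,-2.3]}
    - {"translation":[-51,17,-0.8],"rot":[0,0,-3]}
    - {"translation":[-63,20,-0.8],"rot":[0,0,-3.7]}
    - {"translation":[-74,24,-0.8],"rot":[0,0,-4.4]}
    - {"translation":[-84,27,-0.8],"rot":[0,0,-5]}
    - {"translation":[-90,29.3,-0.8],"rot":[0,0,-5.3]}

```text
time_s: 4.6
ee_pos: [0.4514, -0.0836, 0.1913]
orientation: [0.687, 0.726, -0.0, -0.0]
contact_force: [-0.8, 2.7, 0.0]
opening: 0.0094
```

>>> apply_moves:
  steps:
    - {"translation":[0,0,0],"rot":[0,0,0]}
    - {"translation":[0,0,0],"rot":[0,0,0]}
    - {"translation":[0,0,0],"rot":[0,0,0]}
    - {"translation":[0,0,0],"rot":[0,0,0]}

```text
time_s: 4.93
ee_pos: [0.4513, -0.082, 0.1914]
orientation: [0.687, 0.727, -0.0, -0.0]
contact_force: [-0.6, -0.5, -2.7]
opening: 0.0094
```

```bash
python3 mv.py .4518 -.0823 .1918 3.25;  python3 -c "
from h import *
s=grab('wrist','w5');grab('top','top5');grab('scene','sc5')
t=V('top5')
im=cv2.resize(t.px[110:360,230:390],None,fx=3.7,fy=2.4*1.0)
im=cv2.resize(t.px[190:340,250:410],None,fx=4,fy=4,interpolation=cv2.INTER_CUBIC)
cv2.imwrite('pics/top5c.png',cv2.cvtColor(im,cv2.COLOR_RGB2BGR))"
```

```text
t 4.9333 pos [ 0.4513 -0.082   0.1914] F [-0.6  -0.46 -2.67] M [-0.2   0.01 -0.1 ] op 0.0094 q [ 0.05  0.49  0.09  2.17 -0.09  0.49  0.26]
tr mm [-0.3  0.5 -0.4] rot deg [-0.02 -0.   -0.06]
```

View pics/w5.png

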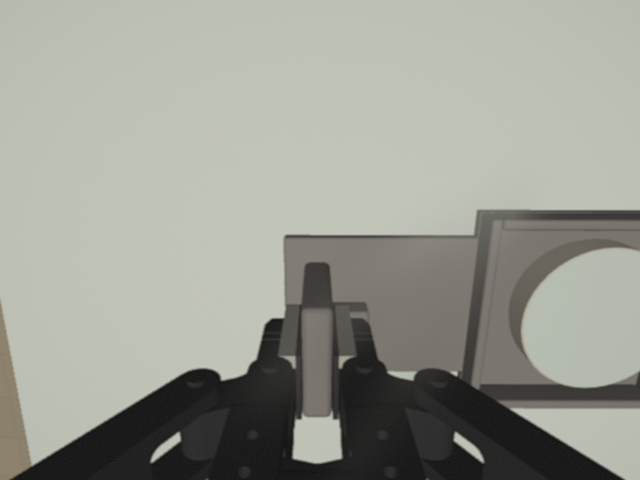

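View pics/top5c.png

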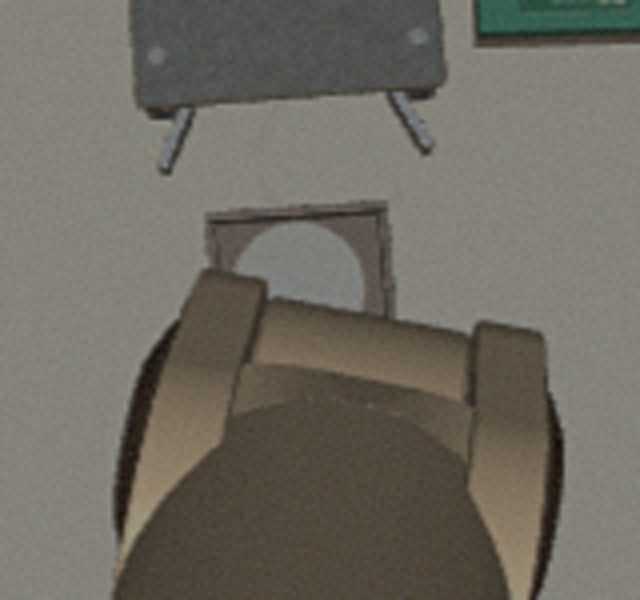

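View pics/sc5.png

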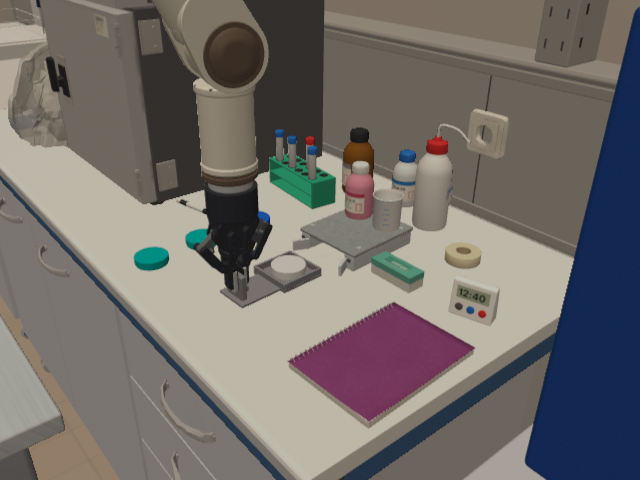

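```bash
cat > al.py <<'E'
from h import *
t=V('top5');f=lambda a,b:(250+a/4-.4,190+b/4-.4)
y=np.deg2rad(3.25);ex=np.array([np.cos(y),np.sin(y)]);ey=np.array([-ex[1],ex[0]]);S=np.array([.6385,-.0707])
def sh(p): d=p[:2]-S; return np.array([d@ex,d@ey]).round(4)
for n,a,b,h in[('panL',207,213,.016),('panR',386,203,.016),('tipL',166,170,.020),('tipR',429,150,.020),('rootL',186,110,.020),('rootR',395,97,.020),('boardL',136,104,.035),('boardR',445,86,.035),('screwL',156,56,.035),('screwR',418,36,.035)]:
    p=t.plane(*f(a,b),h);print(n,p.round(4),sh(p))
E
python3 al.py
```

```text
panL [ 0.5901 -0.0335  0.016 ] [-0.0462  0.0399]
panR [ 0.5935 -0.112   0.016 ] [-0.0473 -0.0387]
tipL [ 0.6088 -0.0158  0.02  ] [-0.0266  0.0565]
tipR [ 0.6161 -0.1312  0.02  ] [-0.0258 -0.0591]
rootL [ 0.6357 -0.0246  0.02  ] [-0.0002  0.0462]
rootR [ 0.6403 -0.1168  0.02  ] [-0.0008 -0.0462]
boardL [ 0.635  -0.0037  0.035 ] [0.0003 0.0671]
boardR [ 0.6411 -0.1379  0.035 ] [-0.0012 -0.0672]
screwL [ 0.6564 -0.0124  0.035 ] [0.0211 0.0572]
screwR [ 0.6638 -0.1267  0.035 ] [ 0.022  -0.0574]
```

>>> apply_moves:
  steps:
    - {"translation":[0,3,0.2],"rot":[0,0,0]}
    - {"translation":[0,9,0.3],"rot":[0,0,0]}
    - {"translation":[0,16,0.3],"rot":[0,0,0]}
    - {"translation":[0,23,0.3],"rot":[0,0,0]}
    - {"translation":[0,30,0.3],"rot":[0,0,0]}
    - {"translation":[0,36,0.3],"rot":[0,0,0]}
    - {"translation":[0,40,0.3],"rot":[0,0,0]}
    - {"translation":[0,42,0.3],"rot":[0,0,0]}

```text
time_s: 5.75
ee_pos: [0.4937, -0.0796, 0.1913]
orientation: [0.687, 0.727, -0.0, -0.001]
contact_force: [-8.1, -0.1, 10.3]
opening: 0.0093
```

>>> apply_moves:
  steps:
    - {"translation":[0,3,0],"rot":[0,0,0]}
    - {"translation":[0,6,0],"rot":[0,0,0]}
    - {"translation":[0,9,0],"rot":[0,0,0]}
    - {"translation":[0,12,0],"rot":[0,0,0]}

```text
time_s: 6.08
ee_pos: [0.5049, -0.0791, 0.1913]
orientation: [0.687, 0.727, -0.001, -0.001]
contact_force: [-7.5, -1.0, 8.4]
opening: 0.0093
```

```bash
python3 mv.py .4518 -.0823 .1918 3.25;  python3 -c "
from h import *
s=grab('top','top6')
t=V('top6')
im=cv2.resize(t.px[190:340,250:410],None,fx=4,fy=4,interpolation=cv2.INTER_CUBIC)
cv2.imwrite('pics/top6c.png',cv2.cvtColor(im,cv2.COLOR_RGB2BGR))"
```

```text
t 6.0833 pos [ 0.5049 -0.0791  0.1913] F [-7.51 -1.    8.41] M [-0.05  1.17  0.01] op 0.0093 q [ 0.03  0.55  0.09  2.04 -0.09  0.55  0.24]
tr mm [ -0.2 -53.2  -0.4] rot deg [-0.14 -0.03 -0.04]
```

View pics/top6c.png

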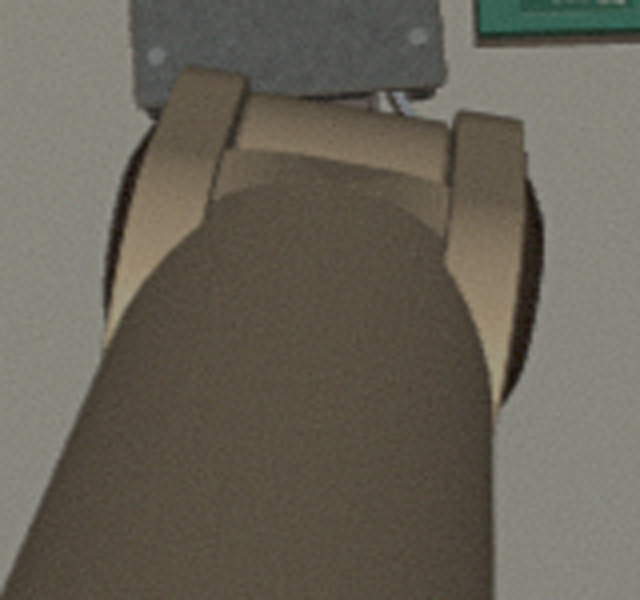

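>>> apply_moves:
  steps:
    - {"translation":[0,0.5,-0.2],"rot":[0,0,0]}
    - {"translation":[0,3,-0.2],"rot":[0,0,0]}
    - {"translation":[0,6,-0.2],"rot":[0,0,0]}
    - {"translation":[0,9,-0.2],"rot":[0,0,0]}
    - {"translation":[0,12,-0.2],"rot":[0,0,0]}
    - {"translation":[0,15,-0.2],"rot":[0,0,0]}

```text
time_s: 6.63
ee_pos: [0.5204, -0.0783, 0.1913]
orientation: [0.687, 0.727, -0.0, -0.0]
contact_force: [-4.6, 0.2, 3.8]
opening: 0.0095
```

```bash
python3 mv.py .4518 -.0823 .1918 3.25
```

```text
t 6.6333 pos [ 0.5204 -0.0783  0.1913] F [-4.57  0.17  3.82] M [-0.02  0.9   0.06] op 0.0095 q [ 0.02  0.57  0.09  2.01 -0.09  0.57  0.23]
tr mm [ -0.2 -68.8  -0.4] rot deg [-0.05 -0.01 -0.05]
```

>>> apply_moves:
  steps:
    - {"translation":[0,3,-0.1],"rot":[0,0,0]}
    - {"translation":[0,6,-0.1],"rot":[0,0,0]}
    - {"translation":[0,9,-0.1],"rot":[0,0,0]}
    - {"translation":[0,12,-0.1],"rot":[0,0,0]}
    - {"translation":[0,15,-0.1],"rot":[0,0,0]}
    - {"translation":[0,18,-0.1],"rot":[0,0,0]}

```text
time_s: 7.13
ee_pos: [0.5388, -0.0774, 0.1913]
orientation: [0.687, 0.727, 0.0, 0.0]
contact_force: [-2.8, -1.0, -1.6]
opening: 0.0091
```

```bash
python3 mv.py .4518 -.0823 .1918 3.25
```

```text
t 7.1333 pos [ 0.5388 -0.0774  0.1913] F [-2.76 -1.01 -1.58] M [-0.07  0.41 -0.03] op 0.0091 q [ 0.02  0.59  0.09  1.96 -0.09  0.59  0.23]
tr mm [ -0.1 -87.2  -0.5] rot deg [ 0.01 -0.   -0.05]
```

>>> apply_moves:
  steps:
    - {"translation":[0,2.5,0],"rot":[0,0,0]}
    - {"translation":[0,5,0],"rot":[0,0,0]}
    - {"translation":[0,7.5,0],"rot":[0,0,0]}
    - {"translation":[0,10,0],"rot":[0,0,0]}
    - {"translation":[0,12,0],"rot":[0,0,0]}

```text
time_s: 7.55
ee_pos: [0.5507, -0.0767, 0.1914]
orientation: [0.687, 0.727, 0.0, 0.0]
contact_force: [-1.5, 0.2, -3.2]
opening: 0.0095
```

```bash
python3 mv.py .4518 -.0823 .1918 3.25
```

```text
t 7.55 pos [ 0.5507 -0.0767  0.1914] F [-1.5   0.16 -3.15] M [-0.02  0.24 -0.02] op 0.0095 q [ 0.02  0.6   0.09  1.93 -0.09  0.61  0.23]
tr mm [ -0.1 -99.1  -0.4] rot deg [ 0.01 -0.   -0.05]
```

>>> apply_moves:
  steps:
    - {"translation":[0,2.5,0.1],"rot":[0,0,0]}
    - {"translation":[0,5,0.1],"rot":[0,0,0]}
    - {"translation":[0,7.5,0.1],"rot":[0,0,0]}
    - {"translation":[0,9.5,0.1],"rot":[0,0,0]}
    - {"translation":[0,11,0.1],"rot":[0,0,0]}

```text
time_s: 7.97
ee_pos: [0.5617, -0.0761, 0.1914]
orientation: [0.687, 0.727, 0.0, 0.0]
contact_force: [-2.5, 1.2, -2.2]
opening: 0.0094
```

>>> apply_moves:
  steps:
    - {"translation":[0,0.7,0],"rot":[0,0,0]}
    - {"translation":[0,1.4,0],"rot":[0,0,0]}
    - {"translation":[0,2.1,0],"rot":[0,0,0]}
    - {"translation":[0,2.8,0],"rot":[0,0,0]}

```text
time_s: 8.3
ee_pos: [0.5641, -0.076, 0.1914]
orientation: [0.687, 0.727, -0.0, -0.0]
contact_force: [-0.9, 1.1, -1.8]
opening: 0.0094
```

>>> apply_moves:
  steps:
    - {"translation":[0,0.7,0],"rot":[0,0,0]}
    - {"translation":[0,1.4,0],"rot":[0,0,0]}
    - {"translation":[0,2.1,0],"rot":[0,0,0]}
    - {"translation":[0,2.8,0],"rot":[0,0,0]}

```text
time_s: 8.63
ee_pos: [0.567, -0.0758, 0.1914]
orientation: [0.687, 0.727, -0.0, -0.0]
contact_force: [-1.1, -0.4, -2.7]
opening: 0.0092
```

>>> apply_moves:
  steps:
    - {"translation":[0,0.6,0],"rot":[0,0,0]}
    - {"translation":[0,1.2,0],"rot":[0,0,0]}
    - {"translation":[0,1.8,0],"rot":[0,0,0]}
    - {"translation":[0,2.4,0],"rot":[0,0,0]}

```text
time_s: 8.97
ee_pos: [0.5694, -0.0757, 0.1914]
orientation: [0.687, 0.727, 0.0, 0.0]
contact_force: [-1.2, -0.1, -1.9]
opening: 0.0092
```

>>> apply_moves:
  steps:
    - {"translation":[0,0.7,0],"rot":[0,0,0]}
    - {"translation":[0,1.4,0],"rot":[0,0,0]}
    - {"translation":[0,2.1,0],"rot":[0,0,0]}
    - {"translation":[0,2.5,0],"rot":[0,0,0]}

```text
time_s: 9.3
ee_pos: [0.572, -0.0755, 0.1914]
orientation: [0.687, 0.727, 0.0, 0.0]
contact_force: [-1.4, -0.1, -2.1]
opening: 0.0089
```

>>> apply_moves:
  steps:
    - {"translation":[0,0.7,0],"rot":[0,0,0]}
    - {"translation":[0,1.4,0],"rot":[0,0,0]}
    - {"translation":[0,2.1,0],"rot":[0,0,0]}
    - {"translation":[0,2.5,0],"rot":[0,0,0]}

```text
time_s: 9.63
ee_pos: [0.5745, -0.0754, 0.1914]
orientation: [0.687, 0.727, 0.0, 0.0]
contact_force: [-1.1, -0.2, -1.4]
opening: 0.0091
```

>>> apply_moves:
  steps:
    - {"translation":[0,0.7,0],"rot":[0,0,0]}
    - {"translation":[0,1.4,0],"rot":[0,0,0]}
    - {"translation":[0,2.1,0],"rot":[0,0,0]}
    - {"translation":[0,2.5,0],"rot":[0,0,0]}

```text
time_s: 9.97
ee_pos: [0.577, -0.0753, 0.1914]
orientation: [0.687, 0.727, 0.0, 0.0]
contact_force: [-1.1, -0.0, -1.7]
opening: 0.0092
```

>>> apply_moves:
  steps:
    - {"translation":[0,0.7,0],"rot":[0,0,0]}
    - {"translation":[0,1.4,0],"rot":[0,0,0]}
    - {"translation":[0,2.1,0],"rot":[0,0,0]}
    - {"translation":[0,2.5,0],"rot":[0,0,0]}

```text
time_s: 10.3
ee_pos: [0.5794, -0.0751, 0.1914]
orientation: [0.687, 0.727, 0.0, 0.0]
contact_force: [-2.5, -0.0, -2.2]
opening: 0.0095
```

>>> apply_moves:
  steps:
    - {"translation":[0,0.6,0],"rot":[0,0,0]}
    - {"translation":[0,1.2,0],"rot":[0,0,0]}
    - {"translation":[0,1.8,0],"rot":[0,0,0]}
    - {"translation":[0,2,0],"rot":[0,0,0]}

```text
time_s: 10.63
ee_pos: [0.5814, -0.075, 0.1914]
orientation: [0.687, 0.727, 0.0, 0.0]
contact_force: [-1.7, 0.5, -1.7]
opening: 0.0093
```

>>> apply_moves:
  steps:
    - {"translation":[0,0.6,0],"rot":[0,0,0]}
    - {"translation":[0,1.2,0],"rot":[0,0,0]}
    - {"translation":[0,1.8,0],"rot":[0,0,0]}
    - {"translation":[0,2,0],"rot":[0,0,0]}

```text
time_s: 10.97
ee_pos: [0.5834, -0.0749, 0.1914]
orientation: [0.687, 0.727, 0.0, 0.0]
contact_force: [-1.6, -0.0, -3.2]
opening: 0.0096
```

>>> apply_moves:
  steps:
    - {"translation":[0,0.6,0],"rot":[0,0,0]}
    - {"translation":[0,1.2,0],"rot":[0,0,0]}
    - {"translation":[0,1.8,0],"rot":[0,0,0]}
    - {"translation":[0,2,0],"rot":[0,0,0]}

```text
time_s: 11.3
ee_pos: [0.5855, -0.0748, 0.1914]
orientation: [0.687, 0.727, 0.0, 0.0]
contact_force: [-0.3, 1.0, -2.0]
opening: 0.0094
```

>>> apply_moves:
  steps:
    - {"translation":[0,0.7,0],"rot":[0,0,0]}
    - {"translation":[0,1.4,0],"rot":[0,0,0]}
    - {"translation":[0,2.1,0],"rot":[0,0,0]}
    - {"translation":[0,2.5,0],"rot":[0,0,0]}

```text
time_s: 11.63
ee_pos: [0.5879, -0.0746, 0.1914]
orientation: [0.687, 0.727, 0.0, 0.0]
contact_force: [-0.4, -0.7, -2.0]
opening: 0.0095
```

>>> apply_moves:
  steps:
    - {"translation":[0,0.7,0],"rot":[0,0,0]}
    - {"translation":[0,1.4,0],"rot":[0,0,0]}
    - {"translation":[0,2.1,0],"rot":[0,0,0]}
    - {"translation":[0,2.5,0],"rot":[0,0,0]}

```text
time_s: 11.97
ee_pos: [0.5904, -0.0745, 0.1914]
orientation: [0.687, 0.727, 0.0, 0.0]
contact_force: [-1.9, 1.2, -2.1]
opening: 0.0094
```

>>> apply_moves:
  steps:
    - {"translation":[0,0.7,0],"rot":[0,0,0]}
    - {"translation":[0,1.4,0],"rot":[0,0,0]}
    - {"translation":[0,2.1,0],"rot":[0,0,0]}
    - {"translation":[0,2.5,0],"rot":[0,0,0]}

```text
time_s: 12.3
ee_pos: [0.5929, -0.0744, 0.1914]
orientation: [0.687, 0.727, 0.0, 0.0]
contact_force: [-1.6, -0.4, -2.1]
opening: 0.0096
```

>>> apply_moves:
  steps:
    - {"translation":[0,0.7,0],"rot":[0,0,0]}
    - {"translation":[0,1.4,0],"rot":[0,0,0]}
    - {"translation":[0,2.1,0],"rot":[0,0,0]}
    - {"translation":[0,2.5,0],"rot":[0,0,0]}

```text
time_s: 12.63
ee_pos: [0.5954, -0.0742, 0.1914]
orientation: [0.687, 0.727, 0.0, 0.0]
contact_force: [-1.3, -0.4, -0.8]
opening: 0.0095
```

>>> apply_moves:
  steps:
    - {"translation":[0,0.7,0],"rot":[0,0,0]}
    - {"translation":[0,1.4,0],"rot":[0,0,0]}
    - {"translation":[0,2.1,0],"rot":[0,0,0]}
    - {"translation":[0,2.5,0],"rot":[0,0,0]}

```text
time_s: 12.97
ee_pos: [0.5978, -0.0741, 0.1913]
orientation: [0.687, 0.727, -0.0, -0.0]
contact_force: [-2.3, 0.5, -0.8]
opening: 0.0091
```

>>> apply_moves:
  steps:
    - {"translation":[0,0.6,0],"rot":[0,0,0]}
    - {"translation":[0,1.2,0],"rot":[0,0,0]}
    - {"translation":[0,1.8,0],"rot":[0,0,0]}
    - {"translation":[0,2,0],"rot":[0,0,0]}

```text
time_s: 13.3
ee_pos: [0.5998, -0.074, 0.1914]
orientation: [0.687, 0.727, -0.0, -0.0]
contact_force: [-3.4, -0.0, -0.8]
opening: 0.0091
```

>>> apply_moves:
  steps:
    - {"translation":[0,0.6,0],"rot":[0,0,0]}
    - {"translation":[0,1.2,0],"rot":[0,0,0]}
    - {"translation":[0,1.8,0],"rot":[0,0,0]}
    - {"translation":[0,2,0],"rot":[0,0,0]}

```text
time_s: 13.63
ee_pos: [0.6011, -0.074, 0.1914]
orientation: [0.687, 0.726, -0.001, -0.001]
contact_force: [-7.4, -1.1, 3.7]
opening: 0.0093
```

```bash
python3 mv.py .4518 -.0823 .1918 3.25
```

```text
t 13.6333 pos [ 0.6011 -0.074   0.1914] F [-7.38 -1.08  3.72] M [-0.09  1.24  0.06] op 0.0093 q [ 0.01  0.67  0.1   1.81 -0.09  0.68  0.21]
tr mm [ 0.000e+00 -1.495e+02 -1.000e-01] rot deg [-0.13 -0.01 -0.06]
```

>>> apply_moves:
  steps:
    - {"translation":[0,0.3,0],"rot":[0,0,0]}
    - {"translation":[0,0.6,0],"rot":[0,0,0]}
    - {"translation":[0,0.6,0],"rot":[0,0,0]}

```text
time_s: 13.88
ee_pos: [0.6014, -0.074, 0.1914]
orientation: [0.687, 0.726, -0.001, -0.001]
contact_force: [-7.7, 0.6, 4.4]
opening: 0.0092
```

```bash
python3 mv.py .4518 -.0823 .1918 3.25
```

```text
t 13.8833 pos [ 0.6014 -0.074   0.1914] F [-7.7   0.63  4.36] M [0.02 1.36 0.05] op 0.0092 q [ 0.01  0.67  0.1   1.81 -0.09  0.68  0.21]
tr mm [   0.  -149.8   -0. ] rot deg [-0.17 -0.02 -0.07]
```

>>> apply_moves:
  steps:
    - {"translation":[0,0.3,0],"rot":[0,0,0]}
    - {"translation":[0,0.6,0],"rot":[0,0,0]}
    - {"translation":[0,0.8,0],"rot":[0,0,0]}
    - {"translation":[0,0.8,0],"rot":[0,0,0]}

```text
time_s: 14.22
ee_pos: [0.6017, -0.074, 0.1914]
orientation: [0.687, 0.726, -0.001, -0.002]
contact_force: [-9.1, 0.5, 5.7]
opening: 0.0093
```

```bash
python3 mv.py .4518 -.0823 .1918 3.25
```

```text
t 14.2167 pos [ 0.6017 -0.074   0.1914] F [-9.07  0.53  5.67] M [-0.11  1.67  0.08] op 0.0093 q [ 0.01  0.67  0.1   1.8  -0.09  0.68  0.21]
tr mm [   0.  -150.1    0.2] rot deg [-0.24 -0.02 -0.07]
```

>>> apply_moves:
  steps:
    - {"translation":[0,-0.3,0],"rot":[0,0,0]}
    - {"translation":[0,-0.6,0],"rot":[0,0,0]}
    - {"translation":[0,-0.6,0],"rot":[0,0,0]}

```text
time_s: 14.47
ee_pos: [0.6015, -0.074, 0.1914]
orientation: [0.687, 0.726, -0.001, -0.001]
contact_force: [-8.0, -0.1, 4.2]
opening: 0.0095
```

```bash
python3 mv.py .4518 -.0823 .1918 3.25
```

```text
t 14.4667 pos [ 0.6015 -0.074   0.1914] F [-7.98 -0.12  4.16] M [-0.04  1.35  0.08] op 0.0095 q [ 0.01  0.67  0.1   1.8  -0.09  0.68  0.21]
tr mm [   0.  -149.9    0. ] rot deg [-0.17 -0.01 -0.07]
```

>>> apply_moves:
  steps:
    - {"translation":[0,-0.4,0],"rot":[0,0,0]}
    - {"translation":[0,-0.8,0],"rot":[0,0,0]}
    - {"translation":[0,-0.8,0],"rot":[0,0,0]}

```text
time_s: 14.72
ee_pos: [0.6012, -0.0741, 0.1914]
orientation: [0.687, 0.726, -0.001, -0.001]
contact_force: [-5.7, -0.6, 2.0]
opening: 0.0093
```

```bash
python3 mv.py .4518 -.0823 .1918 3.25
```

```text
t 14.7167 pos [ 0.6012 -0.0741  0.1914] F [-5.75 -0.62  2.02] M [-0.12  1.07  0.05] op 0.0093 q [ 0.01  0.67  0.1   1.81 -0.09  0.68  0.21]
tr mm [ 1.000e-01 -1.497e+02 -2.000e-01] rot deg [-0.08 -0.   -0.07]
```

>>> apply_moves:
  steps:
    - {"translation":[0,-0.3,0],"rot":[0,0,0]}
    - {"translation":[0,-0.5,0],"rot":[0,0,0]}
    - {"translation":[0,-0.5,0],"rot":[0,0,0]}

```text
time_s: 14.97
ee_pos: [0.6011, -0.074, 0.1913]
orientation: [0.687, 0.727, -0.0, -0.0]
contact_force: [-4.8, -0.2, 1.4]
opening: 0.0093
```

```bash
python3 mv.py .4518 -.0823 .1918 3.25;  python3 -c "
from h import *
s=grab('wrist','w7');grab('scene','sc7')
t=V('sc7')
im=cv2.resize(t.px[170:310,220:440],None,fx=3.6,fy=3.6,interpolation=cv2.INTER_CUBIC)
cv2.imwrite('pics/sc7c.png',cv2.cvtColor(im,cv2.COLOR_RGB2BGR))"
```

```text
t 14.9667 pos [ 0.6011 -0.074   0.1913] F [-4.84 -0.15  1.36] M [-0.09  0.92  0.03] op 0.0093 q [ 0.01  0.67  0.1   1.81 -0.09  0.67  0.21]
tr mm [   0.  -149.5   -0.4] rot deg [-0.04  0.   -0.06]
```

View pics/w7.png

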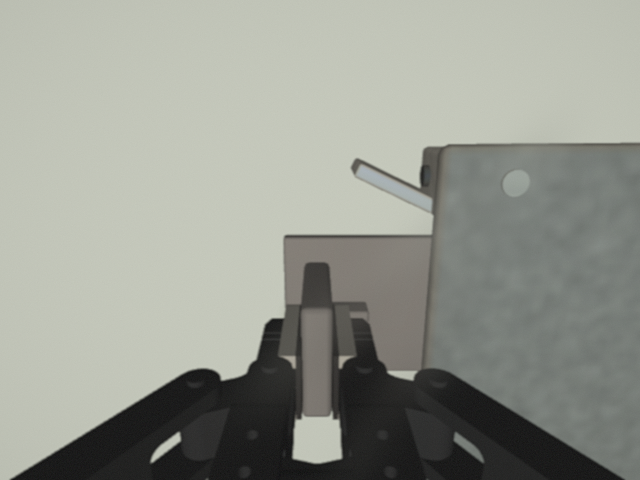

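View pics/sc7c.png

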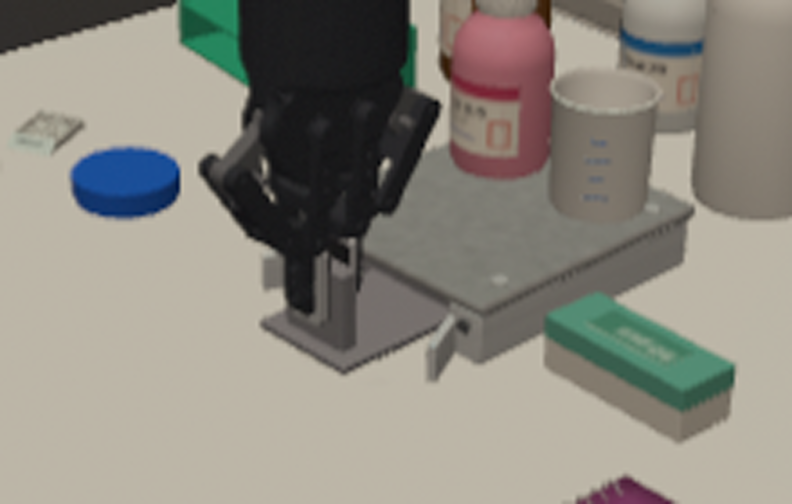

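>>> apply_moves:
  steps:
    - {"translation":[0,0,0],"rot":[0,0,0]}
    - {"translation":[0,0,0],"rot":[0,0,0]}
    - {"translation":[0,0,0],"rot":[0,0,0]}
    - {"translation":[0,0,0],"rot":[0,0,0]}
    - {"translation":[0,0,0],"rot":[0,0,0]}
  fingers: 28

```text
time_s: 15.48
ee_pos: [0.6018, -0.0738, 0.1916]
orientation: [0.687, 0.727, 0.0, 0.0]
contact_force: [-0.0, -0.0, 0.3]
opening: 0.0243
```

```bash
python3 mv.py .6011 -.074 .30 3.25;  python3 -c "
from h import *
s=grab('wrist','w8')"
```

```text
t 15.4833 pos [ 0.6018 -0.0738  0.1916] F [-0.03 -0.02  0.28] M [ 0.   -0.07  0.01] op 0.0243 q [ 0.01  0.67  0.1   1.81 -0.09  0.67  0.21]
tr mm [  -0.2   -0.6 -108.4] rot deg [ 0.07  0.   -0.05]
```

View pics/w8.png

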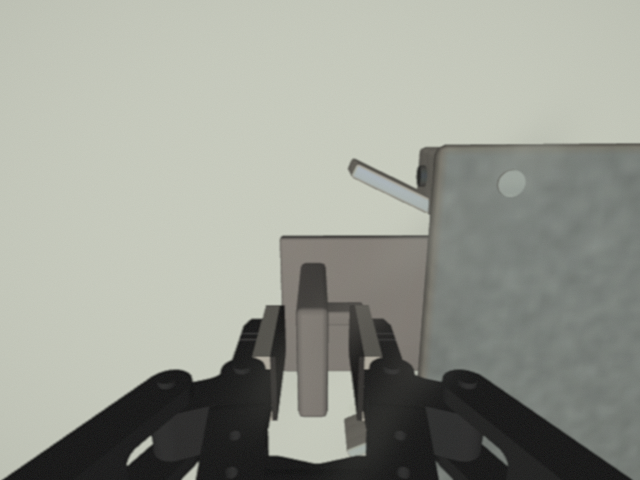

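```bash
python3 - <<'E'
from h import *
a,b=[cv2.cvtColor(V(k).px,cv2.COLOR_RGB2GRAY).astype(np.float32) for k in('w7','w8')]
print(V('w7').K[0,0])
for n,(x,y,w,h) in {'screw':(490,160,50,45),'leadin':(340,150,80,60),'tongue corner':(265,222,45,40),'plate top end':(298,255,34,30)}.items():
    T=a[y:y+h,x:x+w]; S=b[y-12:y+h+12,x-14:x+w+14]
    r=cv2.matchTemplate(S,T,cv2.TM_CCOEFF_NORMED);_,m,_,l=cv2.minMaxLoc(r)
    i,j=l[1],l[0]; c=r[i,j-1:j+2]; sub=(c[0]-c[2])/(2*(c[0]-2*c[1]+c[2]))
    z=np.median(V('w7').z[y:y+h,x:x+w]); print(n,j-14+sub,i-12,round(m,3),'z',z, 'px/mm',V('w7').K[0,0]/z/1000)
for k in('w7','w8'):
    v=V(k); print(k,v.T[:3,3].round(4))
    g=cv2.cvtColor(v.px,cv2.COLOR_RGB2GRAY).astype(float)
    # sub-pixel tongue rear edge rows 245-265 ; board front edge rows 160-190 col 435-450
    p=g[245:262,265:300].mean(0);d=np.diff(p);i=np.argmin(d);u=265+i+.5+(d[i-1]-d[i+1])/(2*(d[i-1]-2*d[i]+d[i+1]))
    print('tongue rear u',u,v.plane(u,253,.005).round(4))
E
```

```text
422.9060480057901
screw -4.0811543 0 0.99 z 0.12542963 px/mm 3.3716598467465215
leadin -3.5617886 0 0.987 z 0.15882671 px/mm 2.662688481162587
tongue corner -3.6588666 1 0.994 z 0.16616839 px/mm 2.5450450814839685
plate top end -3.782825 1 0.993 z 0.16214508 px/mm 2.6081954059100303
w7 [0.597  0.0027 0.1599]
tongue rear u 283.030303030303 [ 0.5866 -0.051   0.005 ]
w8 [0.5978 0.0029 0.1602]
tongue rear u 279.43736263736264 [ 0.5862 -0.0509  0.005 ]
```

>>> apply_moves:
  steps:
    - {"translation":[0,0,-5],"rot":[0,0,0]}
    - {"translation":[0,0,-15],"rot":[0,0,0]}
    - {"translation":[0,0,-30],"rot":[0,0,0]}
    - {"translation":[0,0,-50],"rot":[0,0,0]}
    - {"translation":[0,-20,-75],"rot":[0,0,0]}
    - {"translation":[0,-50,-95],"rot":[0,0,0]}
    - {"translation":[0,-85,-105],"rot":[0,0,0]}
    - {"translation":[0,-110,-110],"rot":[0,0,0]}
    - {"translation":[0,-120,-110],"rot":[0,0,0]}
    - {"translation":[0,-120,-110],"rot":[0,0,0]}

```text
time_s: 16.37
ee_pos: [0.4797, -0.081, 0.3024]
orientation: [0.688, 0.726, 0.0, 0.0]
contact_force: [0.4, -0.2, -0.3]
opening: 0.0238
```

>>> apply_moves:
  steps:
    - {"translation":[0,0,0],"rot":[0,0,0]}
    - {"translation":[0,0,0],"rot":[0,0,0]}
    - {"translation":[0,0,0],"rot":[0,0,0]}
    - {"translation":[0,0,0],"rot":[0,0,0]}

```text
time_s: 16.7
ee_pos: [0.4825, -0.0804, 0.301]
orientation: [0.687, 0.727, -0.0, -0.0]
contact_force: [-1.0, 0.1, 0.8]
opening: 0.0238
```

```bash
python3 mv.py .6011 -.074 .30 3.25;  python3 -c "
from h import *
s=grab('wrist','w9');grab('scene','sc9')
t=V('sc9')
im=cv2.resize(t.px[170:310,220:440],None,fx=3.6,fy=3.6,interpolation=cv2.INTER_CUBIC)
cv2.imwrite('pics/sc9c.png',cv2.cvtColor(im,cv2.COLOR_RGB2BGR))
v=V('w9');im=cv2.resize(v.px[140:340,340:640],None,fx=2.6,fy=2.6,interpolation=cv2.INTER_CUBIC)
cv2.imwrite('pics/w9c.png',cv2.cvtColor(im,cv2.COLOR_RGB2BGR))"
```

```text
t 16.7 pos [ 0.4825 -0.0804  0.301 ] F [-1.    0.11  0.8 ] M [-0.01 -0.02  0.  ] op 0.0238 q [ 0.    0.33  0.12  2.05 -0.06  0.77  0.22]
tr mm [ -0.3 118.7   1. ] rot deg [-0.01  0.   -0.03]
```

View pics/w9c.png

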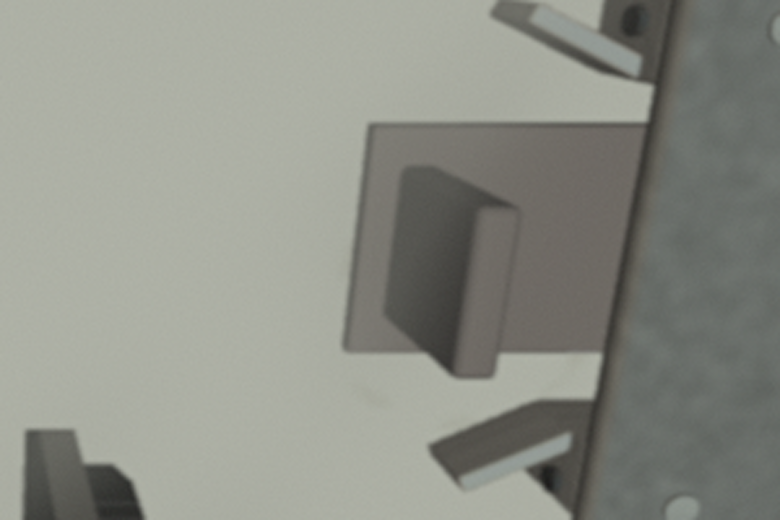

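View pics/sc9c.png

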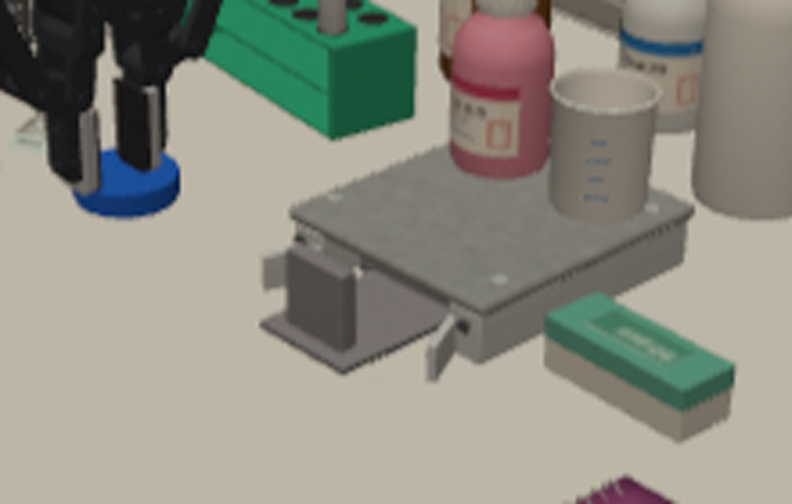

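```bash
python3 - <<'E'
from h import *
a,b,o=[cv2.cvtColor(V(k).px,cv2.COLOR_RGB2GRAY).astype(np.float32) for k in('sc7','sc9','scene0')]
def mt(a,b,x,y,w,h,m=5):
    T=a[y:y+h,x:x+w];S=b[y-m:y+h+m,x-m:x+w+m];r=cv2.matchTemplate(S,T,cv2.TM_CCOEFF_NORMED);_,s,_,l=cv2.minMaxLoc(r);i,j=l[1],l[0]
    f=lambda c:(c[0]-c[2])/(2*(c[0]-2*c[1]+c[2]));return round(j-m+f(r[i,j-1:j+2]),2),round(i-m+f(r[i-1:i+2,j]),2),round(s,3)
print('tongue corner',mt(a,b,302,258,40,20)); print('static slides',mt(a,b,370,250,60,45))
print('slides vs start',mt(o,b,370,250,60,45),'beaker',mt(o,b,372,188,34,45),'bottle',mt(o,b,343,165,30,52))
s=V('sc9');w=V('w9')
f=lambda a,b:(340+a/2.6-.3,140+b/2.6-.3)
P=[w.plane(*f(*p),.046) for p in[(480,207),(517,208),(456,377),(494,377)]]
c=np.mean(P,0);print('plate',c.round(4))
Q=[w.plane(*f(*p),.005) for p in[(370,124),(345,350)]];print(np.mean(Q,0).round(4))
B=[w.plane(*f(*p),.035) for p in[(660,80),(600,400)]]
print('board front pts',B[0].round(4),B[1].round(4))
y=np.deg2rad(3.25);ex=np.array([np.cos(y),np.sin(y)])
print('gap plate centre-board front',(B[0][:2]@ex+B[1][:2]@ex)/2-c[:2]@ex)
E
```

```text
tongue corner (np.float32(-0.06), np.float32(0.06), 0.995)
static slides (np.float32(-0.0), np.float32(0.01), 1.0)
slides vs start (np.float32(-0.0), np.float32(0.01), 1.0) beaker (np.float32(0.01), np.float32(-0.01), 1.0) bottle (np.float32(-0.08), np.float32(-0.02), 1.0)
plate [ 0.5994 -0.0736  0.046 ]
[ 0.5864 -0.0741  0.005 ]
board front pts [ 0.6322 -0.0274  0.035 ] [ 0.637  -0.1012  0.035 ]
gap plate centre-board front 0.03566957675744786
```

```bash
python3 -c "
from h import *
s=telemetry.get_state();print(s['time_s'],abs(s['joint_velocities']).max());print(job.finish_job())"
```

```text
16.8 0.00786293835558119
the job is handed in; nothing more can be done
None
```

I slid the tray flat on the bench between the guides until it met the hidden stop, let go of it, and handed the job in at 16.8 s. No verdict was reported.

- **Placing:** I found the tray and shelf in the top, scene and wrist views. I gripped the handle plate across its thickness at 40 N and lined the tray up on the shelf axis to within about 1 mm. I crept in by steps of about 2 to 3 mm while feeling for the stop.
- **Stop:** The resistance started with the nose at about x = 103–104 mm and was about 6–7 N/mm, which fits the rubber face. The highest wrist reading I saw along the way in was about 9 N, friction included. I eased off to about 5 N before opening the fingers.
- **After release:** The tray moved back about 0.1–0.4 mm. The wrist pictures gave both of those figures, and the scene camera gave about 0.15 mm. The handle centre stands about 36 mm in front of the board, which puts the nose at about 104 mm. The slides box, beaker and bottle are within 0.1 pixel of where they started, and the gripper is clear of everything.
- **Not seen directly:** The pin and the dish are hidden under the board. That the tray is home rests on the felt stiffness and the depth. I last saw the dish lying flat in the pan in the pictures just before the tray went in.
- **Force while sliding in:** Near the mouth the arm pressed the tray down with up to about 10 N for under a second. I corrected this by raising it 0.2–0.3 mm.

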